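# Clear the mug shards off the plotting board and stow the scraper

### The arm

A 7-joint arm with a two-finger parallel gripper is mounted at the origin on the work surface. World frame = base frame: x ahead of the robot, y to its left, z up, the work surface at z = 0. Lengths are in m, angles in degrees, forces in N, time in s.
With the tool pointing down it reaches from about 0.35 to 0.775 m from the base axis. Payload 3.1 kg.
Tool frame: the origin (TCP) lies on the centre line of the jaws, within the pads' length; the fingertips stand 17 mm ahead of it and the grasp point (between the pads) lies 2 mm behind it (robot.tip_reach is the distance from the TCP to the fingertips, in m); z points along the fingers, y is the line along which they close (so a half turn about z gives the same grasp; the last joint's range is limited). The gripper opens to 85 mm and grips with 20 to 120 N. Pads are 22 mm wide; open, the fingers measure 114 mm over their backs; the gripper's body (76 mm by 85 mm) begins 54 mm behind the grasp point. The pads swing forward as they close: fully open they stand 13 mm farther back than shut.
Start: joints at [62.298, 17.813, 0.802, 86.603, -0.252, 75.585, -1.558], TCP at [0.235, -0.497, 0.248] pointing down, gripper open.
Joint ranges: [-154.91, 154.91], [-16.99, 109.72], [-72.82, 74.43], [7.12, 147.25], [-82.49, 262.49], [11.32, 116.49], [-174.64, 174.64]. Speed limits (degrees/s): [159.86, 159.86, 180, 180, 180, 180, 180].

### API

Orientations are given as [roll, pitch, yaw] about the fixed x, y, z axes, in that order (R = Rz(yaw) Ry(pitch) Rx(roll)).
In Python, from station import robot, fingers, vision, workorder, recognise gives the robot as it stands. Calls block until the motion is done:
- robot.move_to(position, orientation): joint-space move of the TCP to a pose.
- robot.line_to(position, orientation=None, velocity=0.15, f_stop=None): straight line of the TCP; orientation=None keeps the orientation; velocity is the mean speed in m/s. With f_stop (N) it stops when the force on the tool has changed by that much, and returns True; else False.
- robot.move_j(angles): joint-space move.
- fingers.gripper_to(opening, force=None): opening from 0.0 (shut) to 1.0 (fully open); force is the grip in N (None keeps the last); returns when the fingers have stopped.
- robot.pause(seconds).
- robot.inverse_kinematics(position, orientation): joint angles nearest the present ones, or None.
- vision.grab_frame(name): name is "scene" or "top" or "wrist"; returns the picture (420x560x3 uint8, red, green, blue); there is no depth.
- vision.calibration(name): a dict with "mtx" (3x3 intrinsics, pixels), "extrinsics" (4x4, takes a point from world to camera coordinates); the wrist camera has in their place "T_tool_cam" (4x4, takes a point from camera to tool coordinates, whose origin is the TCP and whose axes are the flange's). Camera axes: x right, y up, looking along -z (the intrinsics and any distortion apply to the point x, -y, -z); pixel columns grow to the right and rows downward; lengths in m; the calibration is good to about 2 mm. The wrist camera is an equidistant fisheye: a pixel r from the principal point sees the ray r / f radians off the axis. A picture is of the moment at which its call begins: read the wrist's pose just before it. calibration takes no time and is no camera call.
A pose or a line that the arm cannot do raises robot.PlanningError and nothing moves.
- workorder.close_job(): hands the job in; it is judged then, once.
Trained networks look in the newest picture that a camera, given by its name, has taken for a name from the list of things; names that differ only in an ending like _2 or _b are one class to them, and where a whole thing is asked for, a point or a joint stands for the part that bears it (a point fixed in the world has none). Each returns a list of dicts, best first, with "p" (0 to 1); they miss things now and then, are a little off and sometimes report something else, mostly with a low value. They report only what shows in the picture. A call takes as long as a camera call.
- recognise(label, camera): "rect" ([centre column, centre row, width, height] in pixels, round what is visible of it).
Readings, each from a call of its own:
- robot.current_time_s(): time.
- robot.current_joint_positions(): joint angles.
- robot.current_dq(): joint speeds.
- robot.current_joint_torque(): joint torques, N m.
- robot.current_tool_pos(): TCP position.
- robot.current_eef_rot(): TCP orientation.
- robot.current_contact_force(): force on the tool from outside, world axes, zero at the start.
- robot.current_torque(): the same for the moment, N m.
- robot.current_finger_gap(): opening from 0.0 (shut) to 1.0 (fully open).
- robot.current_gripper_force(): force on a finger pad.
Only numpy, scipy, OpenCV 4.12 (cv2) and the standard library are available. Lean on these libraries where they do the work, as an engineer would, in place of code of your own. Each camera call takes 0.05 s, during which the arm holds its last target. There are 200 camera calls.

### The job

A mug has broken and left four ceramic shards on the raised plotting board: take the hand scraper, set its foot on the board and wipe every shard off the board's open end into the empty metal tray, without touching the shards with the gripper. Then stow the scraper upright in the free gap beside the radio and the whistle in the open wooden box, setting it down gently rather than dropping it. Leave everything else where it is.

Things in the scene. Friction and masses are not known exactly. Their poses are not given: they have to be found in the camera images.
- board: Raised plotting board, fixed; grey laminate top 240 mm long (its y) by 204 mm (x), 46 mm above the table. Wooden ledges 12 mm wide and 10 mm high run along its two x edges, leaving 180 mm between them (x = -90 to +90); the two y ends (y = -120, +120) are open. Origin: centre of its underside, on the table. Yaw within 0.2 rad of the world axes.
- board_top (a point): Centre of the board's top face, axes as the board's.
- tray: Empty aluminium tray, fixed, 205 mm (x) by 115 mm (y), 34 mm high, walls and floor 4 mm. It stands against one y end of the board (the +y or the -y end, varying), its near rim tucked just under the board's edge, with the board's yaw. Origin: centre of its underside, on the table.
- box: Open plywood box, fixed, 150 mm (x) by 115 mm (y), 34 mm high, walls and floor 4 mm, against the board's other y end, with the board's yaw. Its +y half holds the radio, its +x, -y corner the whistle; the rest is the free gap. Origin: centre of its underside.
- bay (a point): Centre of the free gap in the box, on the box's inner floor (4 mm above the table), axes as the box's. The gap is about 118 mm along x and 45 mm along y (each varies by about 3 mm).
- scraper: Hand scraper standing on the table left or right of the board, yaw within 0.5 rad, loose, about 0.2 kg. Black rubber foot 100 mm (its x) by 32 mm (y) by 28 mm high; centred on it a flat upright wooden grip, 45 mm (x) by 14 mm (y), from 28 to 95 mm above the underside. Origin: centre of the foot's underside; z up. A half turn about z makes no difference.
- radio: Red handheld radio lying on its back in the box, 135 mm long with its stub aerial (x), 58 mm (y), 36 mm thick. Origin: centre of its underside.
- whistle: Orange plastic whistle in the box, about 20 mm (x) by 40 mm (y) by 22 mm high. Origin: on its underside near the middle.
- mug: Bystander: unbroken white ceramic mug, 76 mm across, 85 mm high, handle at its +y. Origin: centre of its underside.
- shackle: Bystander: steel shackle lying flat, about 60 by 60 mm, 12 mm high. Origin on its underside.
- torch: Bystander: aluminium torch lying down, 110 mm long (its x), 38 mm thick. Origin on its underside.
- compass: Bystander: black hand-bearing compass, a disc 76 mm across, 37 mm high, at the back of the table. Origin: centre of its underside.
- chip0: Loose flat shard of white ceramic, about 32 by 18 mm, 8 mm thick, about 11 g, lying on the board at any yaw, its centre within 58 mm (x) and 50 mm (y) of the board's centre. Origin: centre of its underside.
- chip1: Loose flat shard of white ceramic, about 26 by 22 mm, 8 mm thick, about 11 g, lying on the board at any yaw, its centre within 58 mm (x) and 50 mm (y) of the board's centre. Origin: centre of its underside.
- chip2: Loose flat shard of white ceramic, about 30 by 20 mm, 8 mm thick, about 11 g, lying on the board at any yaw, its centre within 58 mm (x) and 50 mm (y) of the board's centre. Origin: centre of its underside.
- chip3: Loose flat shard of white ceramic, about 24 by 21 mm, 8 mm thick, about 11 g, lying on the board at any yaw, its centre within 58 mm (x) and 50 mm (y) of the board's centre. Origin: centre of its underside.

How it is judged (in metres and radians):
On the way, in this order (a step that is already met when the one before it is completed fails the run):
1. the scraper's foot is set upright on the plotting board (underside within 6 mm of the top face) (x of scraper in the frame of board_top between -0.09 and 0.09 m and y of scraper in the frame of board_top between -0.13 and 0.13 m and z of scraper in the frame of board_top between -0.004 and 0.006 m and angle between scraper's own z axis and vertical below 0.2 rad), for 0.2 s.
2. all four shards lie in the metal tray (x of chip0 in the frame of tray between -0.1 and 0.1 m and y of chip0 in the frame of tray between -0.056 and 0.056 m and z of chip0 in the frame of tray between -0.002 and 0.034 m and x of chip1 in the frame of tray between -0.1 and 0.1 m and y of chip1 in the frame of tray between -0.056 and 0.056 m and z of chip1 in the frame of tray between -0.002 and 0.034 m and x of chip2 in the frame of tray between -0.1 and 0.1 m and y of chip2 in the frame of tray between -0.056 and 0.056 m and z of chip2 in the frame of tray between -0.002 and 0.034 m and x of chip3 in the frame of tray between -0.1 and 0.1 m and y of chip3 in the frame of tray between -0.056 and 0.056 m and z of chip3 in the frame of tray between -0.002 and 0.034 m), for 0.2 s.
3. the scraper stands upright on the floor of the box, in the free gap (x of scraper in the frame of bay between -0.022 and 0.022 m and y of scraper in the frame of bay between -0.018 and 0.018 m and z of scraper in the frame of bay between -0.004 and 0.006 m and angle between scraper's own z axis and vertical below 0.12 rad), for 0.2 s.
At the end, for the whole second after the job is handed in: All four shards lie inside the metal tray, below its rim. The scraper stands in the free gap of the box, its underside within 6 mm of the box's floor, within 22 mm (x) and 18 mm (y) of the gap's centre, tilted less than 0.12 rad. Radio and whistle are within 20 mm of where they lay. All is at rest (all of step 2 and all of step 3 and distance of each of radio, whistle from where it was at the start of the episode below 0.02 m and linear speed of each of scraper, chip0, chip1, chip2, chip3 below 0.02 m/s); the robot touches nothing.
It fails at once if the gripper or arm touches a shard (over 0.5 N) (contact force between any of the fingers, the arm and chip0 above 0.5 N or contact force between any of the fingers, the arm and chip1 above 0.5 N or contact force between any of the fingers, the arm and chip2 above 0.5 N or contact force between any of the fingers, the arm and chip3 above 0.5 N).
It fails at once if the scraper is dropped (falls freely by more than about 25 mm, or is thrown) (linear speed of scraper above 0.7 m/s and contact force between the fingers and scraper below 0.3 N).
It fails at once if the mug, shackle, torch or compass is moved by more than 30 mm, or the mug tipped (distance of any of mug, shackle, torch, compass from where it was at the start of the episode above 0.03 m or angle between mug's own z axis and vertical above 0.4 rad).
It also fails if it takes over 61 s, if anything falls off the work surface, if the arm or the gripper's body presses on something with over 40 N, if the wrist force passes 120 N, or if a joint passes its speed limit or range.

## Working session

There is one attempt and no reset: what is moved stays moved. The work goes in short steps, each a Python script; the robot and the scene stay as the last script left them, time stands still between calls to the robot, and variables do not carry over. Pictures are saved under pics/ and viewed, at most 10 in all, crops included, and the job is handed in when it is done.

```bash
mkdir -p pics; ls; python3 - <<'E'
from station import robot, fingers, vision, workorder, recognise
import cv2, numpy as np
for c in ("top","scene"):
    im=vision.grab_frame(c); cv2.imwrite(f"pics/{c}0.png",im[:,:,::-1])
    k=vision.calibration(c); print(c,{a:np.round(np.array(b),4).tolist() if not isinstance(b,str) else b for a,b in k.items()})
    for l in ["board","tray","box","scraper","radio","whistle","mug","shackle","torch","compass","chip0","chip1","chip2","chip3"]:
        print(l,[(np.round(d["rect"],1).tolist(),round(d["p"],2)) for d in recognise(l,c)[:4]])
print(robot.current_time_s(), robot.current_eef_rot(), robot.tip_reach)
print(vision.calibration("wrist"))
E
```

```text
pics
top {'mtx': [[451.5163, 0.0, 279.0997], [0.0, 451.5163, 211.5333], [0.0, 0.0, 1.0]], 'extrinsics': [[0.017, -0.9998, 0.0094, -0.0206], [0.9945, 0.0178, 0.1029, -0.6057], [-0.1031, 0.0076, 0.9946, -1.0947], [0.0, 0.0, 0.0, 1.0]]}
board [([279.0, 234.6, 99.0, 90.8], 0.89)]
tray [([209.4, 227.6, 47.5, 85.3], 0.92)]
box [([351.7, 234.1, 46.2, 61.1], 0.68)]
scraper [([119.5, 255.3, 25.3, 42.0], 0.62)]
radio [([341.6, 236.8, 25.5, 55.2], 0.7), ([350.4, 236.4, 49.5, 64.9], 0.65)]
whistle [([360.3, 214.8, 16.4, 5.9], 0.44), ([434.4, 205.6, 14.9, 46.2], 0.19)]
mug [([430.9, 262.9, 41.3, 50.7], 0.8)]
shackle [([128.8, 189.2, 24.4, 31.7], 0.84)]
torch [([432.7, 204.2, 15.2, 47.3], 0.58)]
compass [([289.0, 142.2, 31.3, 26.4], 0.9), ([208.9, 228.3, 47.1, 82.2], 0.5)]
chip0 [([289.8, 212.3, 11.5, 11.0], 0.65), ([267.9, 210.6, 8.1, 12.4], 0.46)]
chip1 [([289.8, 212.3, 11.5, 11.0], 0.65), ([267.9, 210.6, 8.1, 12.4], 0.46)]
chip2 [([289.8, 212.3, 11.5, 11.0], 0.65), ([267.9, 210.6, 8.1, 12.4], 0.46)]
chip3 [([289.8, 212.3, 11.5, 11.0], 0.65), ([267.9, 210.6, 8.1, 12.4], 0.46)]
scene {'mtx': [[40
[... 963 characters left out ...]
, 12.1], 0.61), ([269.6, 208.7, 6.6, 6.7], 0.6)]
chip3 [([289.2, 196.9, 10.2, 12.1], 0.61), ([269.6, 208.7, 6.6, 6.7], 0.6)]
1.5 [1.79999880e+02 1.68843036e-03 2.53160134e+01] 0.017
{'mtx': array([[325.1922621 ,   0.        , 276.98183675],
       [  0.        , 325.1922621 , 213.26153184],
       [  0.        ,   0.        ,   1.        ]]), 'T_tool_cam': array([[ 2.57757704e-05,  9.53800407e-01,  3.00440981e-01,
         7.78834509e-02],
       [ 9.99999997e-01, -1.63563995e-06, -8.06005100e-05,
         1.14922148e-03],
       [-7.63853860e-05,  3.00440982e-01, -9.53800404e-01,
        -1.25467990e-01],
       [ 0.00000000e+00,  0.00000000e+00,  0.00000000e+00,
         1.00000000e+00]])}
```

```bash
python3 - <<'E'
import cv2
im=cv2.imread("pics/top0.png")[165:300,90:390]
cv2.imwrite("pics/top0c.png",cv2.resize(im,None,fx=2.66,fy=2.66,interpolation=cv2.INTER_CUBIC))
E
```

```text
(no output)
```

View pics/top0c.png

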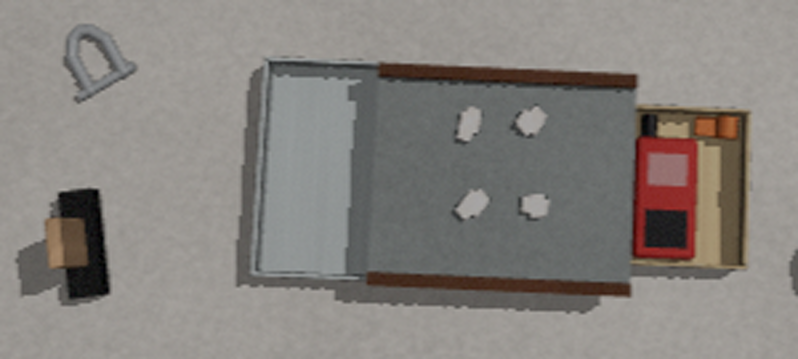

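```bash
cat > h.py <<'E'
from station import robot, fingers, vision, workorder, recognise
import cv2, numpy as np
from scipy.spatial.transform import Rotation as Ro
def ray(c,uv,T=None):
    k=vision.calibration(c); K=k["mtx"]; a=(uv[0]-K[0,2])/K[0,0]; b=(uv[1]-K[1,2])/K[1,1]
    if c=="wrist":
        r=np.hypot(a,b); s=np.sinc(r/np.pi)
        d=np.array([a*s,-b*s,-np.cos(r)]); M=T@k["T_tool_cam"]
    else:
        d=np.array([a,-b,-1.]); M=np.linalg.inv(k["extrinsics"])
    return M[:3,3],M[:3,:3]@d
def at(c,uv,z,T=None):
    o,d=ray(c,uv,T); return (o+d*(z-o[2])/d[2])[:2]
def tool():
    T=np.eye(4); T[:3,:3]=Ro.from_euler("xyz",robot.current_eef_rot(),degrees=True).as_matrix(); T[:3,3]=robot.current_tool_pos(); return T
def shot(name):
    T=tool(); im=vision.grab_frame("wrist"); cv2.imwrite(f"pics/{name}.png",im[:,:,::-1]); np.save(f"pics/{name}.npy",T); return im,T
E
python3 - <<'E'
from h import *
c=lambda u,v,z: np.round(at("top",(90+u/2.66,165+v/2.66),z),4)
print("cam",ray("top",(280,210))[0])
print("ledge",c(380,63,.056),c(637,75,.056),c(630,296,.056),c(367,285,.056))
print("box rim",c(748,111,.034),c(746,268,.034))
print("tray rim",c(265,58,.034),c(251,278,.034))
print("grip top",c(67,243,.095),[c(*p,.095) for p in((50,219),(84,219),(87,267),(49,267))])
print("foot right bottom",c(98,188,.0),c(108,295,0.)," left top",c(60,192,.028),c(68,299,.028))
for p in ((469,124),(531,121),(472,204),(535,205)): print("chip",c(*p,.054))
print("bays",c(720,205,.004))
E
```

```text
cam [ 0.48992654 -0.00149705  1.1514012 ]
ledge [0.6577 0.1043] [ 0.6509 -0.1326] [ 0.4489 -0.1274] [0.4548 0.1105]
box rim [ 0.6219 -0.2397] [ 0.4756 -0.2372]
tray rim [0.6638 0.2144] [0.4588 0.2197]
grip top [0.4881 0.3689] [array([0.5087, 0.3849]), array([0.5092, 0.3553]), array([0.4676, 0.3505]), array([0.467 , 0.3834])]
foot right bottom [0.5406 0.3756] [0.4396 0.3609]  left top [0.5351 0.4015] [0.4365 0.3887]
chip [0.6029 0.0213]
chip [ 0.6067 -0.0356]
chip [0.5296 0.0171]
chip [ 0.5297 -0.0404]
bays [ 0.5346 -0.2189]
```

```bash
python3 - <<'E'
from h import *
robot.move_to([0.52,-0.20,0.25],[180,0,-1.5]); im,T=shot("wbox")
print(robot.current_joint_positions(),robot.current_time_s())
for l in("radio","whistle","box"): print(l,[(np.round(d["rect"],1).tolist(),round(d["p"],2)) for d in recognise(l,"wrist")[:2]])
robot.move_to([0.488,0.38,0.24],[180,0,8.3]); im2,T=shot("wscr")
print(robot.current_joint_positions(),robot.current_time_s(),robot.current_tool_pos())
cv2.imwrite("pics/both.png",cv2.resize(np.hstack([im[:,60:500],im2[:,60:500]])[:,:,::-1],(800,int(420*800/880))))
E
```

```text
[ 27.39083999  19.09936385 -10.66632008  84.92568257   3.64359179
  76.3190121  -75.2290192 ] 3.075
radio [([240.2, 156.1, 58.3, 124.2], 0.96)]
whistle [([287.9, 104.3, 40.8, 20.0], 0.69)]
box []
[ -15.82735375   30.8700556   -37.93503503   74.55904348   18.70586189
   80.73138146 -134.61378082] 5.3583 [0.48932285 0.37838727 0.23988527]
```

View pics/wbox.png

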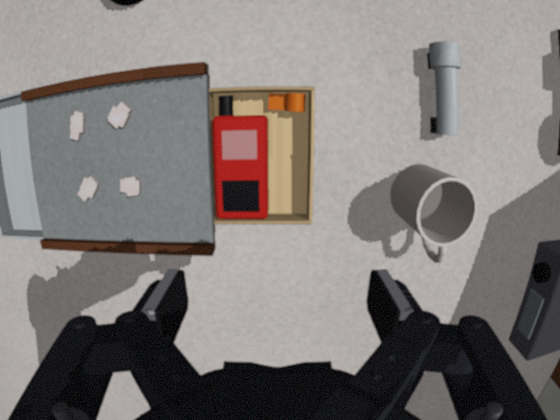

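View pics/wscr.png

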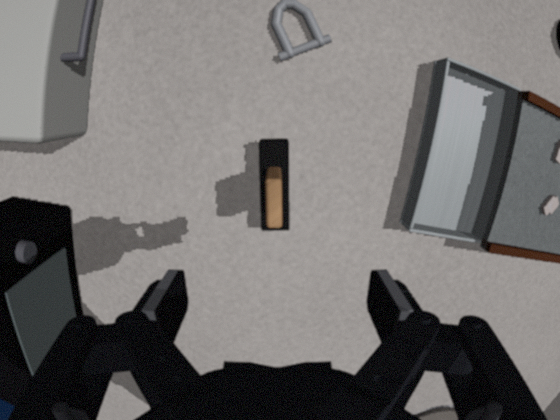

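```bash
python3 - <<'E'
from h import *
T=np.load("pics/wscr.npy"); c=lambda u,v,z: np.round(at("wrist",(u,v),z,T),4)
f=np.array([c(260,139,.028),c(288,139,.028),c(289,229,.028),c(262,230,.028)]);print("foot",f,f.mean(0))
g=np.array([c(267,168,.095),c(283,168,.095),c(283,228,.095),c(266,228,.095)]);print("grip",g,g.mean(0))
e=(f[0]+f[1]-f[2]-f[3])/2;print("yaw",np.degrees(np.arctan2(e[1],e[0])),np.linalg.norm(e))
print("tray",c(446,62,.034),c(408,232,.034))
T=np.load("pics/wbox.npy")
print("box rim",c(313,88,.034),c(310,222,.034))
print("inner corner top-right/bot-right rim",c(310,92,.034),c(307,218,.034))
print("whistle bottom",c(288,114,.02),"left", c(268,104,.024))
print("radio right edge",c(269,117,.04),c(267,217,.04), "floor", c(269,117,.004))
print("ledge",c(207,65,.056),c(213,253,.056))
for p in((77,125),(119,115),(88,188),(130,187)): print("chip",c(*p,.054))
E
cat > crop.py <<'E'
import cv2
im=cv2.imread("pics/wbox.png")[75:235,200:325]
cv2.imwrite("pics/wboxc.png",cv2.resize(im,None,fx=3.75,fy=3.75,interpolation=cv2.INTER_CUBIC))
E
python3 crop.py
```

```text
foot [[0.5389 0.402 ]
 [0.543  0.3734]
 [0.4457 0.3575]
 [0.4403 0.3869]] [0.491975 0.37995 ]
grip [[0.521  0.3903]
 [0.5229 0.377 ]
 [0.4699 0.3692]
 [0.4678 0.384 ]] [0.4954   0.380125]
yaw 8.992150221219754 0.09916880810012799
tray [0.6612 0.2152] [0.4626 0.2206]
box rim [ 0.6242 -0.2429] [ 0.4786 -0.2384]
inner corner top-right/bot-right rim [ 0.62   -0.2397] [ 0.4834 -0.2351]
whistle bottom [ 0.5971 -0.2169] left [ 0.6085 -0.1958]
radio right edge [ 0.5945 -0.1968] [ 0.4878 -0.191 ] floor [ 0.5942 -0.196 ]
ledge [ 0.65   -0.1383] [ 0.4534 -0.131 ]
chip [0.6055 0.0174]
chip [ 0.6094 -0.039 ]
chip [0.5326 0.0126]
chip [ 0.5306 -0.0435]
```

View pics/wboxc.png

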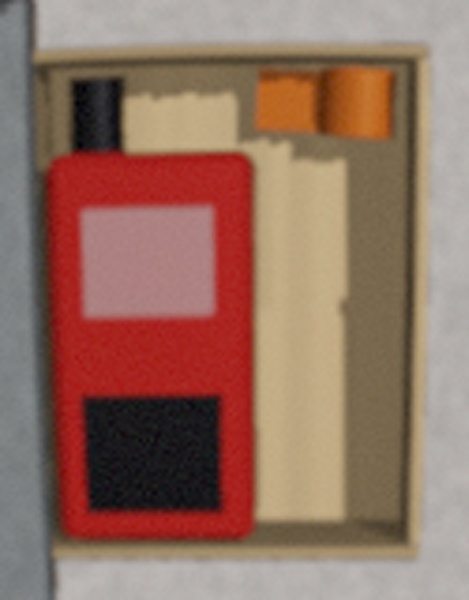

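```bash
python3 - <<'E'
from h import *
robot.move_to([0.490,0.380,0.15],[180,0,9]); 
robot.line_to([0.490,0.380,0.061],velocity=0.1,f_stop=8)
print(robot.current_tool_pos())
fingers.gripper_to(0.0,force=80)
print(robot.current_finger_gap(),robot.current_gripper_force(),robot.current_contact_force(),robot.current_tool_pos())
robot.line_to([0.490,0.380,0.20],velocity=0.12)
print(robot.current_finger_gap(),robot.current_contact_force(),robot.current_time_s(),robot.current_eef_rot())
im,T=shot("wheld")
E
```

```text
[0.49048554 0.38063432 0.06190421]
0.15185859215190078 78.45654845237732 [-0.17119286  0.33204458 -0.21948843] [0.48998161 0.38010146 0.06103944]
0.15220862916617375 [-0.37129473  0.48213148 -2.36463507] 8.8083 [1.79932377e+02 1.01603642e-01 9.00442932e+00]
```

View pics/wheld.png

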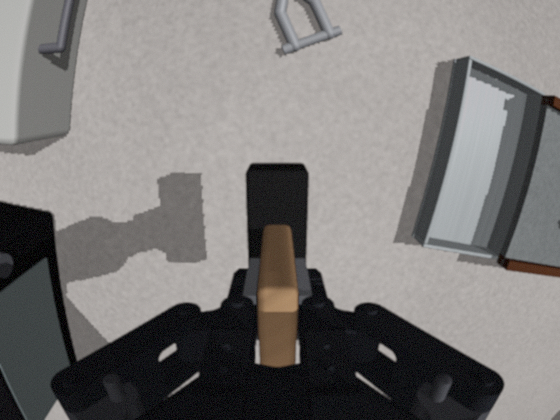

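```bash
python3 - <<'E'
from h import *
T=np.load("pics/wheld.npy"); Ti=np.linalg.inv(T)
zt=lambda h: T[2,3]-0.061+h
for u,v,h in((248,172,.028),(306,172,.028),(249,164,0),(305,164,0),(259,307,.095),(297,307,.095),(261,362,.095),(293,362,.095)):
    p=at("wrist",(u,v),zt(h),T); print(h,np.round((Ti@[*p,zt(h),1])[:2],4))
E
```

```text
0.028 [ 0.0497 -0.0135]
0.028 [0.0497 0.0152]
0 [ 0.0494 -0.0154]
0 [0.0494 0.017 ]
0.095 [ 0.0165 -0.0052]
0.095 [0.0164 0.0075]
0.095 [-0.0093 -0.0052]
0.095 [-0.0093  0.0068]
```

```bash
cat >> h.py <<'E'
YAW=-1.6; BC=np.array([0.554,-0.013])
def B(x,y,z):
    a=np.radians(YAW); return [BC[0]+x*np.cos(a)-y*np.sin(a),BC[1]+x*np.sin(a)+y*np.cos(a),z]
O=[180,0,YAW]
def stroke(x,y0=-0.095,y1=0.116,v=0.08):
    robot.move_to(B(x,y0,0.150),O)
    robot.line_to(B(x,y0,0.118),velocity=0.12)
    hit=robot.line_to(B(x,y0,0.100),velocity=0.03,f_stop=4)
    p=robot.current_tool_pos(); print("touch",hit,p,robot.current_contact_force())
    robot.pause(0.3)
    z=max(p[2],0.105)
    s=robot.line_to(B(x,y1,z),velocity=v,f_stop=25)
    print("end",s,robot.current_tool_pos(),robot.current_contact_force(),robot.current_time_s())
    robot.line_to(B(x,y1-0.01,z+0.045),velocity=0.12)
E
python3 - <<'E'
from h import *
robot.move_to(B(-.035,.1,.20),O)
stroke(-.035)
im=vision.grab_frame("top"); cv2.imwrite("pics/t1.png",cv2.resize(im[165:300,90:390,::-1],None,fx=2.66,fy=2.66,interpolation=cv2.INTER_CUBIC))
im,T=shot("w1")
E
```

```text
touch True [ 0.51706189 -0.10673098  0.10679906] [-0.19464772 -0.46801006  3.61252534]
end False [0.52222756 0.10382087 0.10677782] [-0.66633641 -2.60701219  4.15001971] 14.7667
```

View pics/w1.png

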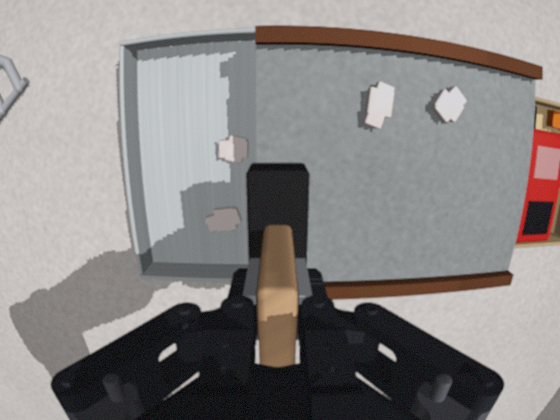

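The wrist view shows two shards in the tray, near (232,149) and (222,218). The other two are untouched on the board at (379,105) and (450,104), so the second stroke comes next.

```bash
python3 - <<'E'
from h import *
stroke(.036)
im,T=shot("w2")
E
```

```text
touch True [ 0.58818669 -0.10921243  0.10682133] [ 0.68503573 -0.35405426  3.39180643]
end False [0.5932777  0.10185092 0.10685517] [-0.17419783 -2.59507528  4.90238702] 20.2167
```

View pics/w2.png

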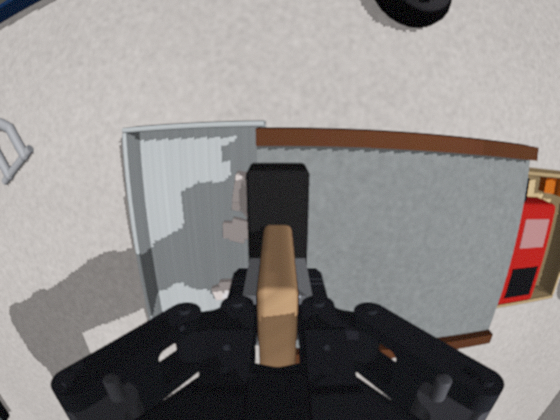

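The board looks clear and three shards show in the tray at (238,190), (236,229) and (222,285). The tool may be hiding the fourth, so I'll check from above the box.

```bash
python3 - <<'E'
from h import *
robot.move_to([0.540,-0.215,0.19],O)
im,T=shot("w3")
t=vision.grab_frame("top")
print([(np.round(d["rect"],1).tolist(),round(d["p"],2)) for d in recognise("chip0","top")], robot.current_time_s(),robot.current_tool_pos())
a=cv2.resize(t[180:290,180:390,::-1],(800,419),interpolation=cv2.INTER_CUBIC); cv2.imwrite("pics/t3.png",a)
E
```

```text
[([224.4, 226.4, 10.8, 10.7], 0.64), ([229.4, 213.3, 6.0, 9.4], 0.45)] 22.15 [ 0.54082955 -0.21232695  0.18991222]
```

View pics/t3.png

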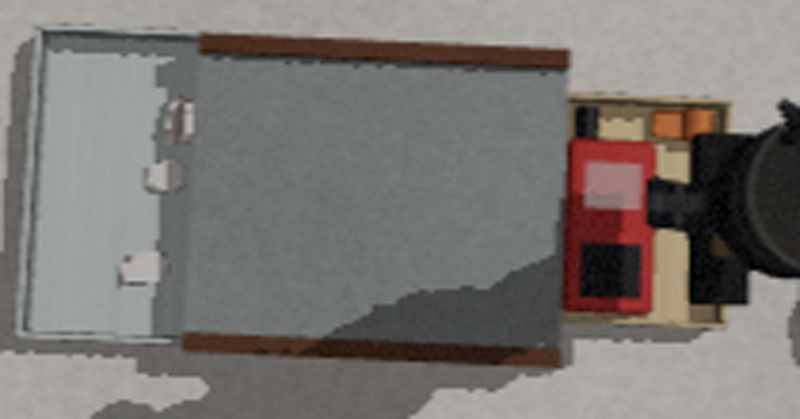

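View pics/w3.png

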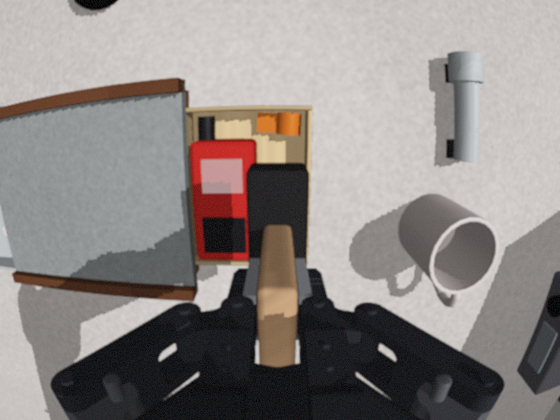

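```bash
python3 - <<'E'
from h import *
T=np.load("pics/w3.npy"); c=lambda u,v,z: np.round(at("wrist",(u,v),z,T),4)
print(T[:3,3],"rim outer corner",c(312,107,.034),"rim inner at bay mid",c(306,150,.034),c(307,200,.034),"radio edge",c(256,150,.04),c(255,180,.04),"whistle bottom",c(288,136,.02),"rim -x",c(215,264,.034))
s=vision.grab_frame("scene")[200:300,270:380,::-1]; t=vision.grab_frame("top")[180:275,180:250,::-1]
f=lambda i: cv2.resize(i,None,fx=420/i.shape[0],fy=420/i.shape[0],interpolation=cv2.INTER_CUBIC)
cv2.imwrite("pics/chk.png",np.hstack([f(s),f(t)]))
E
```

```text
[ 0.54075231 -0.21213192  0.18979723] rim outer corner [ 0.6248 -0.2443] rim inner at bay mid [ 0.5874 -0.2386] [ 0.5423 -0.2393] radio edge [ 0.589  -0.1957] [ 0.563  -0.1939] whistle bottom [ 0.5989 -0.2237] rim -x [ 0.4801 -0.1504]
```

View pics/chk.png

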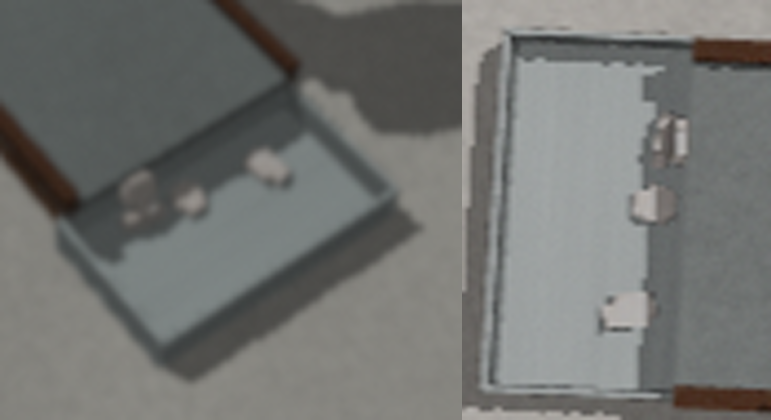

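```bash
python3 - <<'E'
from h import *
def tri(s,t):
    (o1,d1),(o2,d2)=ray("scene",s),ray("top",t); d1/=np.linalg.norm(d1);d2/=np.linalg.norm(d2)
    x=np.linalg.lstsq(np.c_[d1,-d2],o2-o1,rcond=None)[0]; p,q=o1+x[0]*d1,o2+x[1]*d2
    return np.round((p+q)/2,4),np.linalg.norm(p-q)
S=lambda u,v:(270+u/4.2,200+v/4.2); Q=lambda u,v:(180+(u-462)/4.42,180+v/4.42)
print("chip right", tri(S(270,168),Q(628,312)),tri(S(190,202),Q(652,205)))
print("standing top edge",tri(S(140,175),Q(683,138)),"mid", tri(S(140,188),Q(680,138)))
print("board edge tray",at("top",Q(690,65),.046),at("top",Q(672,385),.046))
E
```

```text
chip right (array([0.5064, 0.1437, 0.0063]), np.float64(0.0010065034491759176)) (array([0.5684, 0.1315, 0.0047]), np.float64(0.00038450781393081497))
standing top edge (array([0.6023, 0.1119, 0.0445]), np.float64(0.002704802838551773)) mid (array([0.6035, 0.1146, 0.0333]), np.float64(0.002513418837902805))
board edge tray [0.64414481 0.10802168] [0.46663105 0.11297069]
```

The top view shows one shard standing on edge against the tray's near wall at (680,138), with its top at about 44 mm, so its centre may be near the rim. I'll lay it down with the side of the scraper's foot, sweeping along the tray.

```bash
cat > look.py <<'E'
from h import *
S={}
for c in("scene","top"):
    vision.grab_frame(c); S[c]=[d for d in recognise("chip0",c) if d["p"]>.1]
    print(c,[(np.round(d["rect"],1).tolist(),round(d["p"],2)) for d in S[c]])
for a in S["scene"]:
    for b in S["top"]:
        (o1,d1),(o2,d2)=ray("scene",a["rect"][:2]),ray("top",b["rect"][:2])
        x=np.linalg.lstsq(np.c_[d1,-d2],o2-o1,rcond=None)[0]; p,q=o1+x[0]*d1,o2+x[1]*d2
        if np.linalg.norm(p-q)<.006: print(np.round((p+q)/2,4),round(np.linalg.norm(p-q),4))
E
python3 - <<'E'
from h import *
Y=.1306
a=lambda x,z:[x,Y-.027*(x-.55),z]
robot.move_to(B(0,0,.19),O)
robot.move_to(a(.520,.16),O)
print(robot.line_to(a(.520,.078),velocity=.1,f_stop=6),robot.current_tool_pos())
print(robot.line_to(a(.572,.078),velocity=.04,f_stop=10),robot.current_tool_pos(),robot.current_contact_force())
robot.line_to(a(.565,.078),velocity=.08)
robot.line_to(a(.565,.17),velocity=.12)
robot.move_to([0.540,-0.215,0.19],O)
print(robot.current_time_s(),robot.current_finger_gap())
import look
shot("w4")
E
```

```text
False [0.5207225  0.13166653 0.07871108]
False [0.57196722 0.13002125 0.07804735] [ 0.14976716  0.27573029 -1.01988421]
28.625 0.15834102914398301
scene [([295.0, 249.1, 8.4, 11.1], 0.52), ([313.1, 247.1, 10.5, 11.3], 0.38)]
top [([218.3, 249.8, 10.3, 10.6], 0.61), ([229.8, 200.1, 7.1, 12.3], 0.41)]
[0.6318 0.1134 0.0352] 0.0008
```

```bash
cat > seg.py <<'E'
from h import *
def seg(c,box):
    im=vision.grab_frame(c).astype(int); u0,v0,u1,v1=box; w=im[v0:v1,u0:u1]
    m=((w[:,:,0]-w[:,:,2]>2)&(w.sum(2)>200)).astype(np.uint8)
    n,l,st,ce=cv2.connectedComponentsWithStats(m,connectivity=4)
    for i in range(1,n):
        if st[i,4]>=8: print(c,st[i,:2]+[u0,v0],st[i,2:],np.round(ce[i]+[u0,v0],1),w[l==i].mean(0).round())
    return w,m
wt,mt=seg("top",(199,190,234,266)); ws,ms=seg("scene",(284,236,345,285))
E
python3 - <<'E'
from seg import *
for n,m in(("top",mt),("scene",ms)):
    print(n); print("\n".join("".join(".#"[x] for x in r) for r in m[:40]))
E
```

```text
top [223 194] [10 14 75] [226.7 200.5] [111. 106. 104.]
top [218 222] [11  9 69] [223.2 225.7] [142. 137. 135.]
top [212 246] [12  9 80] [217.6 249.8] [164. 161. 158.]
scene [328 236] [11  8 54] [332.9 239.2] [133. 130. 126.]
scene [311 243] [ 8  8 50] [314.5 246.7] [111. 109. 105.]
scene [290 246] [ 12  14 103] [294.9 252.4] [88. 86. 83.]
scene [284 261] [ 21  24 264] [290.6 276.2] [132. 131. 126.]
scene [316 265] [ 29  20 305] [334.3 277.9] [101. 100.  96.]
top
...................................
................................#..
.................................#.
...................................
.............................##....
...........................#######.
..........................#######..
..........................#####....
.........................#####.....
.........................#####.....
.........................#####.....
.........................######....
.........................######....
........................########...
.........................########..
.........................###.......
........................####.......
....................
[... 2593 characters left out ...]
..................
#####.......................................................#
######.....................................................##
######...................................................#.##
#######.................................................#####
########..............................................#######
#########............................................########
##########.........................................##########
##########.......................................############
###########.....................................#############
############...................................##############
#############................................################
```

```bash
python3 - <<'E'
from h import *
for p in((294.5,246.5),(294,249.5),(297,255),(294,258)):
    print("scene",p,[(z,at("scene",p,z).round(4).tolist()) for z in(.008,.02,.03,.04)])
for p in((230,195.5),(226.5,197),(229,203),(226,200),(225.5,206)):
    print("top",p,[(z,at("top",p,z).round(4).tolist()) for z in(.008,.02,.03,.04)])
for p in((332.9,239.2),(314.5,246.7)):print("flat scene",p,at("scene",p,.01))
for p in((217.6,249.8),(223.2,225.7)):print("flat top",p,at("top",p,.01))
E
```

```text
scene (294.5, 246.5) [(0.008, [0.6146, 0.0928]), (0.02, [0.6201, 0.0987]), (0.03, [0.6247, 0.1035]), (0.04, [0.6293, 0.1084])]
scene (294, 249.5) [(0.008, [0.6223, 0.1]), (0.02, [0.6277, 0.1057]), (0.03, [0.6322, 0.1105]), (0.04, [0.6367, 0.1153])]
scene (297, 255) [(0.008, [0.6271, 0.1196]), (0.02, [0.6325, 0.1251]), (0.03, [0.637, 0.1297]), (0.04, [0.6414, 0.1343])]
scene (294, 258) [(0.008, [0.6403, 0.1222]), (0.02, [0.6455, 0.1277]), (0.03, [0.6498, 0.1323]), (0.04, [0.6541, 0.1369])]
top (230, 195.5) [(0.008, [0.6473, 0.1158]), (0.02, [0.6457, 0.1145]), (0.03, [0.6443, 0.1135]), (0.04, [0.6429, 0.1125])]
top (226.5, 197) [(0.008, [0.6433, 0.1246]), (0.02, [0.6417, 0.1233]), (0.03, [0.6404, 0.1222]), (0.04, [0.639, 0.1211])]
top (229, 203) [(0.008, [0.628, 0.1178]), (0.02, [0.6266, 0.1165]), (0.03, [0.6253, 0.1155]), (0.04, [0.6241, 0.1144])]
top (226, 200) [(0.008, [0.6356, 0.1256]), (0.02, [0.634, 0.1243]), (0.03, [0.6328, 0.1232]), (0.04, [0.6315, 0.1221])]
top (225.5, 206) [(0.008, [0.6201, 0.1265]), (0.02, [0.6188, 0.1251]), (0.03, [0.6176, 0.124]), (0.04, [0.6165, 0.1229])]
flat scene (332.9, 239.2) [0.50946318 0.1411546 ]
flat scene (314.5, 246.7) [0.56978095 0.12884533]
flat top (217.6, 249.8) [0.50866284 0.1428493 ]
flat top (223.2, 225.7) [0.56965631 0.13058011]
```

The four shards are in the tray. The tilted one spans heights of about 10–40 mm, so its centre is below the rim. Now I'll stow the scraper.

```bash
python3 - <<'E'
from h import *
robot.line_to([.540,-.215,.115],O,velocity=.12)
h=robot.line_to([.540,-.215,.070],velocity=.05,f_stop=5)
print(h,robot.current_tool_pos(),robot.current_contact_force(),robot.current_torque())
if not h:
    h=robot.line_to([.540,-.215,.060],velocity=.02,f_stop=4)
    print(h,robot.current_tool_pos(),robot.current_contact_force(),robot.current_time_s())
E
```

```text
False [ 0.54038078 -0.21503975  0.07037532] [ 0.01594931 -0.36857423 -1.81126793] [-0.03042406 -0.02539452  0.03203984]
True [ 0.54062553 -0.21532473  0.06482905] [ 1.12589968 -0.29286557  4.98058458] 31.1667
```

```bash
python3 - <<'E'
from h import *
fingers.gripper_to(0.45); robot.pause(.2)
p=robot.current_tool_pos()
robot.line_to([p[0],p[1],.20],velocity=.1)
robot.move_to([.52,-.20,.25],[180,0,-1.5])
im,T=shot("w5")
for l in("radio","whistle","scraper"): print(l,[(np.round(d["rect"],1).tolist(),round(d["p"],2)) for d in recognise(l,"wrist")[:2]])
w=im[170:230,262:290].astype(int)
import seg
print(robot.current_time_s())
d=recognise("scraper","wrist")
if d:
    r=d[0]["rect"]
    for z in(.032,.099): print(z,at("wrist",(r[0],r[1]-r[3]/2),z,T),at("wrist",(r[0],r[1]+r[3]/2),z,T),at("wrist",(r[0]-r[2]/2,r[1]),z,T),at("wrist",(r[0]+r[2]/2,r[1]),z,T))
E
```

```text
radio [([241.8, 159.1, 57.1, 123.9], 0.95), ([34.9, 201.2, 10.3, 15.3], 0.35)]
whistle [([288.6, 105.5, 38.9, 18.9], 0.81)]
scraper [([292.9, 168.7, 30.8, 91.4], 0.7)]
top [223 194] [ 9 14 71] [226.7 200.6] [110. 105. 103.]
top [218 221] [11 10 74] [223.2 225.6] [140. 135. 132.]
top [212 246] [12  9 86] [217.6 249.8] [162. 159. 157.]
scene [328 236] [11  8 54] [333.  239.2] [132. 130. 127.]
scene [311 243] [ 8  8 48] [314.5 246.9] [112. 109. 106.]
scene [290 246] [ 12  13 100] [294.9 252.3] [88. 86. 83.]
scene [284 261] [ 21  24 263] [290.6 276.2] [132. 131. 126.]
scene [315 265] [ 30  20 305] [334.3 277.8] [100. 100.  96.]
33.8833
0.032 [ 0.58989583 -0.21882934] [ 0.48933263 -0.21733023] [ 0.54118254 -0.20144319] [ 0.54048891 -0.23460316]
0.099 [ 0.59158616 -0.21551852] [ 0.51052921 -0.21431019] [ 0.55232179 -0.20150476] [ 0.5517627  -0.22823268]
```

The scraper stands in the gap and the radio and whistle haven't moved. There's time left to measure the tilted shard more closely with the wrist camera.

```bash
python3 - <<'E'
from h import *
for yaw in(88.4,):
    robot.move_to([.60,.06,.20],[180,0,yaw]); 
    for n,(x,z) in enumerate(((.60,.19),(.66,.19))):
        robot.line_to([x,.06,z],velocity=.15); robot.pause(.2)
        im,T=shot(f"v{n}"); print(robot.current_tool_pos(),robot.current_time_s())
        print([(np.round(d["rect"],1).tolist(),round(d["p"],2)) for d in recognise("chip0","wrist")])
        # pixel of a reference world point
        w=im.astype(int); m=((w[:,:,0]-w[:,:,2]>2)&(w.sum(2)>200)).astype(np.uint8); m[280:]=0
        k,l,st,ce=cv2.connectedComponentsWithStats(m,connectivity=4)
        for i in range(1,k):
            if 60<st[i,4]<3000: print(st[i],ce[i].round(1),at("wrist",ce[i],.01,T).round(4),w[l==i].mean(0).round())
E
```

```text
[0.60019569 0.05972993 0.19039518] 35.5083
[([178.1, 113.7, 24.1, 32.4], 0.9), ([239.8, 124.4, 25.3, 24.3], 0.72), ([311.2, 125.4, 36.8, 10.4], 0.58), ([315.0, 139.3, 31.4, 19.0], 0.56)]
[495   0  65  35 715] [517.2  17. ] [0.8813 0.2655] [115. 115. 109.]
[168  97  23  34 522] [178.8 113.8] [0.5105 0.1415] [188. 181. 180.]
[230 110  25  26 489] [241.9 123. ] [0.5711 0.1285] [164. 157. 156.]
[292 120  39  29 792] [312.5 134.6] [0.6367 0.1156] [141. 135. 133.]
[0.6593571  0.06004059 0.19033903] 36.3583
[([181.1, 127.4, 25.7, 23.4], 0.73), ([247.7, 141.6, 40.9, 20.7], 0.71), ([123.8, 120.8, 24.4, 31.5], 0.65), ([246.3, 124.7, 38.6, 4.8], 0.58)]
[452   0 108  31 765] [498.   15.1] [0.9088 0.2614] [123. 124. 117.]
[114 104  23  32 442] [124.6 120.3] [0.5107 0.1413] [178. 171. 170.]
[171 115  23  25 460] [181.8 127.4] [0.5714 0.1285] [158. 151. 150.]
[228 123  36  29 833] [246.4 137. ] [0.6335 0.1156] [136. 129. 128.]
[260 168   5 112 222] [261.8 226.7] [0.6446 0.0263] [88. 70. 63.]
```

```bash
python3 - <<'E'
from h import *
from scipy.optimize import minimize_scalar
I=[cv2.imread(f"pics/v{n}.png")[:,:,::-1].astype(int) for n in(0,1)]; T=[np.load(f"pics/v{n}.npy") for n in(0,1)]
g=[cv2.cvtColor(i.astype(np.uint8),cv2.COLOR_RGB2GRAY) for i in I]
def tri(a,b):
    (o1,d1),(o2,d2)=ray("wrist",a,T[0]),ray("wrist",b,T[1])
    x=np.linalg.lstsq(np.c_[d1,-d2],o2-o1,rcond=None)[0]; p,q=o1+x[0]*d1,o2+x[1]*d2
    return ((p+q)/2).round(4),round(np.linalg.norm(p-q),4)
for name,pts in(("flat1",[(242,123)]),("flat0",[(179,114)]),("pair",[(u,v) for v in(123,127,132,137,142,146) for u in(300,308,316,324)])):
    for u,v in pts:
        P=g[0][v-4:v+5,u-5:u+6]; S=g[1][v-8:v+17,u-85:u-35]
        R=cv2.matchTemplate(S,P,cv2.TM_CCOEFF_NORMED); _,s,_,(x,y)=cv2.minMaxLoc(R)
        print(name,(u,v),"->",(u-85+x+5,v-8+y+4),round(s,2),*tri((u,v),(u-85+x+5,v-8+y+4)))
E
```

```text
flat1 (242, 123) -> (178, 128) 0.99 [0.5731 0.1288 0.0277] 0.0002
flat0 (179, 114) -> (137, 124) 0.48 [ 0.4852  0.1394 -0.0754] 0.0068
pair (300, 123) -> (235, 126) 0.91 [0.6245 0.1269 0.0198] 0.0002
pair (308, 123) -> (242, 126) 0.89 [0.6313 0.1268 0.0241] 0.0004
pair (316, 123) -> (249, 125) 0.86 [0.638  0.1272 0.0283] 0.0003
pair (324, 123) -> (262, 124) 0.9 [0.6484 0.1268 0.0056] 0.0008
pair (300, 127) -> (234, 130) 0.95 [0.6241 0.1235 0.0248] 0.0002
pair (308, 127) -> (242, 130) 0.94 [0.6312 0.1233 0.0245] 0.0004
pair (316, 127) -> (249, 129) 0.89 [0.6379 0.1237 0.0287] 0.0003
pair (324, 127) -> (260, 127) 0.77 [0.6469 0.1239 0.0156] 0.0018
pair (300, 132) -> (232, 135) 0.55 [0.6234 0.1196 0.034 ] 0.0001
pair (308, 132) -> (251, 136) 0.73 [ 0.6354  0.1154 -0.0201] 0.002
pair (316, 132) -> (249, 134) 0.9 [0.6378 0.1193 0.0293] 0.0003
pair (324, 132) -> (255, 133) 0.77 [0.6437 0.1201 0.0378] 0.001
pair (300, 137) -> (232, 140) 0.93 [0.6232 0.1152 0.0346] 0.0001
pair (308, 137) -> (239, 140) 0.96 [0.6298 0.1153 0.0384] 0.0003
pair (316, 137) -> (243, 140) 0.98 [0.6349 0.1163 0.0536] 0.0003
pair (324, 137) -> (255, 139) 0.97 [0.6435 0.1154 0.0385] 0.0002
pair (300, 142) -> (231, 145) 0.91 [0.6228 0.1113 0.0393] 0.0001
pair (308, 142) -> (239, 145) 0.96 [0.6297 0.1111 0.039 ] 0.0003
pair (316, 142) -> (247, 144) 0.98 [0.6366 0.1113 0.0388] 0.0004
pair (324, 142) -> (255, 144) 0.99 [0.6434 0.1112 0.0392] 0.0002
pair (300, 146) -> (231, 149) 0.97 [0.6227 0.1079 0.0399] 0.0001
pair (308, 146) -> (239, 149) 0.99 [0.6296 0.1077 0.0396] 0.0003
pair (316, 146) -> (242, 149) 0.99 [0.6342 0.1095 0.0582] 0.0002
pair (324, 146) -> (255, 148) 0.97 [0.6433 0.1078 0.0397] 0.0002
```

```bash
python3 - <<'E'
from h import *
I=[cv2.imread(f"pics/v{n}.png")[:,:,::-1].astype(int) for n in(0,1)]; T=[np.load(f"pics/v{n}.npy") for n in(0,1)]
def tri(a,b):
    (o1,d1),(o2,d2)=ray("wrist",a,T[0]),ray("wrist",b,T[1])
    x=np.linalg.lstsq(np.c_[d1,-d2],o2-o1,rcond=None)[0]; p,q=o1+x[0]*d1,o2+x[1]*d2
    return ((p+q)/2*1000).round(1).tolist()
g=[i.sum(2)/3 for i in I]
print("v0 gray"); 
for v in range(116,156,1): print(v," ".join("%3d"%x for x in g[0][v,286:338:2]))
print("v1 gray")
for v in range(118,156,1): print(v," ".join("%3d"%x for x in g[1][v,222:272:2]))
E
```

```text
v0 gray
116 125 123 124 118 120 123 119 121 119 122 121 121 122 119 122 120 121 125 179 186 181 134 119 119 119 120
117 123 122 121 122 124 116 120 123 121 117 123 122 119 121 120 120 121 125 171 185 182 149 121 120 123 120
118 119 124 124 124 119 125 119 120 120 123 123 122 123 123 122 123 118 124 149 183 187 160 120 118 121 121
119 123 123 122 121 121 121 122 124 123 122 121 121 124 121 125 121 122 121 131 174 189 163 119 120 120 120
120 124 122 124 131 131 126 122 120 121 123 124 124 122 121 121 122 123 125 122 163 191 170 121 122 119 124
121 124 124 121 137 146 131 125 124 123 140 137 131 127 126 123 122 124 122 121 155 190 170 123 123 121 122
122 124 124 122 130 140 134 129 127 129 168 170 158 153 137 124 122 122 121 119 147 184 171 124 122 126 126
123 122 122 119 127 134 134 132 131 131 180 185 180 174 157 126 124 124 121 119 127 164 172 126 121 122 123
124 122 123 121 126 132 131 133 132 126 166 169 169 168 157 130 134 129 127 121 123 148 170 128 125 120 123
125 121 118 119 130 131 131 130 129 118 140 144 144 144 142 136 133 133 129 129 128 135 161 127 123 123 119
126 122 119 
[... 6487 characters left out ...]
  87 162 184 183 180 180 180 179 179 153 112 106 113  97  85  91  84  86  84
150  81  79  79  76  75  76  73 121 141 140 138 137 136 135 131 110  86  93 100  86  74  66  70  71  72
151  73  71  70  71  71  77  74  84  90  94  93  94  90  90  92  88  84  87  77  70  55  47  48  49  49
152  95  97  95  94  93  97 101  97 103  99 102 103 102 103 101 103 106 106  84  71  40  31  35  32  36
153 124 124 123 119 122 124 129 126 126 124 126 127 126 130 127 124 124 129  94  78  45  41  44  39  40
154 134 137 135 130 132 136 134 135 134 133 133 133 134 133 134 131 134 131  99  80  61  55  56  56  60
155 135 132 131 131 132 130 136 135 136 129 130 133 133 133 133 132 133 134 102  81  57  65  62  59  58
```

The measurements agree. The shard stands on edge inside the tray with its top at about 39 mm, which puts its centre at about 27–30 mm, below the 34 mm limit, and it is at rest. Handing in.

```bash
python3 - <<'E'
from h import *
print(robot.current_time_s(), workorder.close_job())
E
```

```text
the job is handed in; nothing more can be done
36.4083 None
```

I handed the job in at 36.4 s, result not reported: by my measurements all four shards are in the tray, one on edge with its centre only about 4–7 mm below the 34 mm limit, and the scraper stands upright in the box gap with the radio and whistle where they were.

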